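# Gauge the bore depth of a turned pen pot

## Robot

A 7-joint arm with a two-finger parallel gripper is mounted at the origin on the work surface. World frame = base frame: x ahead of the robot, y to its left, z up, the work surface at z = 0. Lengths are in m, angles in rad, forces in N, time in s.
With the tool pointing down it reaches from about 0.425 to 1.025 m from the base axis. Payload 3.6 kg.
Tool frame: the origin (TCP) lies at the centre of the arm's flange, where the gripper is bolted on; the fingertips stand 173 mm ahead of it and the grasp point (between the pads) lies 155 mm ahead of it; x points along the fingers, y is the direction in which the jaws open and shut, and the axes are right-handed (so a half turn about x gives the same grasp; the last joint's range is limited). The gripper opens to 85 mm and grips with 20 to 120 N. Pads are 22 mm wide; open, the fingers measure 114 mm over their backs; the gripper's body (76 mm by 85 mm) begins 54 mm behind the grasp point. The pads swing forward as they close: fully open they stand 13 mm farther back than shut.
Start: joints at [-1.206, 0.591, 0.048, 1.609, -0.033, 0.943, -0.034], TCP at [0.32, 0.65, 0.405] pointing down, gripper open.
Joint ranges: [-2.69, 2.69], [-0.47, 2.24], [-1.27, 1.36], [0.19, 2.51], [-1.53, 4.68], [0.08, 2.07], [-3.09, 3.09]. Speed limits (rad/s): [2.57, 2.57, 3.14, 3.14, 3.14, 3.14, 3.14].

## Interface

Orientations are given as a 3x3 rotation matrix whose columns are the frame's x, y, z axes.
In Python, from bench import ctrl gives the robot as it stands. Calls block until the motion is done:
- ctrl.goto(position, orientation): joint-space move of the TCP to a pose.
- ctrl.movel(position, ori=None, vel=0.15, guard=None): straight line of the TCP; ori=None keeps the orientation; vel is the mean speed in m/s. With guard (N) it stops when the force on the tool has changed by that much, and returns True; else False.
- ctrl.move_joints(angles): joint-space move.
- ctrl.open() and ctrl.clamp(effort=None): open the fingers fully, or close them until they stop; effort is the grip in N (None keeps the last).
- ctrl.dwell(seconds).
- ctrl.ik(position, orientation): joint angles nearest the present ones, or None.
- ctrl.get_obs(): the state.
- ctrl.get_image(name): name is "scene" or "side" or "wrist"; returns (picture, depth): 400x640x3 uint8, blue, green, red; 400x640 float32, m along the optical axis (not along the pixel's ray), 0 where there is no reading.
- ctrl.calibration(name): a dict with "fx", "fy", "cx", "cy" (pixels), "T" (4x4, takes a point from camera to world coordinates). Camera axes: x right, y up, looking along -z (the intrinsics and any distortion apply to the point x, -y, -z); pixel columns grow to the right and rows downward; lengths in m; the calibration is good to about 2 mm. The wrist camera is an equidistant fisheye: a pixel r from the principal point sees the ray r / f radians off the axis. A picture is of the moment at which its call begins: read the wrist's pose just before it. calibration takes no time and is no camera call; for the wrist camera it gives the pose at the moment of the call.
A pose or a line that the arm cannot do raises ctrl.MotionError and nothing moves.
- ctrl.close_job(): hands the job in, once; it reports no verdict.
Trained networks look in the newest picture that a camera, given by its name, has taken for a name from the list of things; names that differ only in an ending like _2 or _b are one class to them, and where a whole thing is asked for, a point or a joint stands for the part that bears it (a point fixed in the world has none). Each returns a list of dicts, best first, with "p" (0 to 1); they miss things now and then, are a little off and sometimes report something else, mostly with a low value. They report only what shows in the picture. A call takes as long as a camera call. They do not tell look-alikes from the thing itself.
- ctrl.outline_of(camera, target): "mask" (400x640 bool, what is visible of it).
- ctrl.pinpoint(camera, target): "position" ([x, y, z] in m, in world coordinates, good to about 4 mm: a listed point, or the origin of a listed thing).
The state is a dict: "clock": time; "q": joint angles; "qvel": joint speeds; "joint_efforts": joint torques, N m; "position": TCP position; "tcp_rot": TCP orientation; "contact_force": force on the tool from outside, world axes, zero at the start; "wrist_torque": the same for the moment, N m; "grip_width": finger opening in m.
Only numpy, scipy, OpenCV 4.12 (cv2) and the standard library are available. Lean on these libraries where they do the work, as an engineer would, in place of code of your own. Each camera call takes 0.05 s, during which the arm holds its last target. There are 200 camera calls.

## Task

Find out how deep the blind bore of the turned wooden pen pot is: take the depth gauge from its stand by the knob, seat its beam flat across the pot's rim and slide the rod gently down until it bottoms in the bore. Then put the gauge back on its stand, beam flat and rod hanging in the hole, without disturbing the slide, so that the length of rod showing below the beam is the depth I can read off; leave the pot standing where it is and let the things around it be.

Things in the scene. Friction and masses are not known exactly. Their poses are not given: they have to be found in the camera images.
- gauge: Depth gauge, bare metal, 0.24 kg: a steel beam 100 mm long, 20 wide, 10 thick, on its middle a guide head 26 by 20 mm with its top 39 mm above the beam's underside, and an upright rod with a knob sliding through both. Origin: centre of the beam's underside, on the rod's axis; z up, y along the beam. At first it rests on the stand, beam flat on the top, rod hanging in the hole.
- knob (a point): Centre of the gauge's knurled knob, an upright cylinder 16 mm in diameter and 28 mm tall on top of the rod (8 mm in diameter, 156 mm long below the knob), 170 mm above the rod's tip. The place to hold the gauge.
- rod_tip (a point): Flat lower end of the rod, on its axis.
- exposed_rod (a joint): The gauge's reading: length of rod below the beam's underside, m; 0.015 to 0.040 at first, at most 0.115; grows as the knob is pushed towards the beam. A friction spring holds the slide: about 5 N on the rod moves it through the head either way, less does not. So the gauge can be carried by its knob, but pressing the knob when the beam rests on something slides the rod out.
- pot: Pen pot of turned wood, a plain upright cylinder 62 mm in diameter and 120 mm tall, about 0.3 kg, standing loose. Origin: centre of its underside; z up. In its top, on the axis, a round blind bore 26 mm in diameter. Bores are drilled by hand: the flat floor lies somewhere between 62 and 98 mm below the rim, different each time.
- pot_mouth (a point): Centre of the bore's mouth, level with the pot's flat rim, 120 mm above the counter.
- stand: Gauge stand, fixed: a grey sheet-steel box open at front and back, 80 mm (its x) by 130 mm (its y) and 120 mm tall, side and top sheets 4 to 5 mm thick. Origin: centre of its underside; z up.
- stand_hole (a point): Centre of the round through hole, 26 mm in diameter, in the stand's flat top, level with the top surface 120 mm above the counter; below it 111 mm of free depth for the rod.
- mug: White mug, 80 mm in diameter and 92 mm tall, its handle to its +y; origin at the centre of its underside. Leave alone.
- flask: Dark steel flask, 68 mm in diameter and 168 mm tall; origin at the centre of its underside. Leave alone.
- eraser_tray: Black tray with erasers, 90 by 130 mm and 45 mm tall; origin at the centre of its underside. Leave alone.
There are look-alikes about, which are no part of the job. What is shaped like the stand but purple is not meant.

How it is judged:
By the outcome, as a careful person would: the job done as asked, in the order asked, and still so for the second after the job is handed in, with the robot touching nothing.
It also fails if it takes over 64 s, if anything falls off the work surface, if the arm or the gripper's body presses on something with over 40 N, if the wrist force passes 120 N, or if a joint passes its speed limit or range.

## Working session

There is one attempt and no reset: what is moved stays moved. The work goes in short steps, each a Python script; the robot and the scene stay as the last script left them, time stands still between calls to the robot, and variables do not carry over. Pictures are saved under pics/ and viewed, about 8 in all and at most 12, crops included, and the job is handed in when it is done.

```bash
mkdir -p pics; ls; python3 - <<'E'
from bench import ctrl
import cv2,numpy as np
for c in ("scene","side"):
    im,d=ctrl.get_image(c); cv2.imwrite(f"pics/{c}0.png",im); np.save(f"{c}0.npy",d)
    for t in ("knob","gauge","pot","pot_mouth","stand","stand_hole","mug","flask","eraser_tray","rod_tip"):
        print(c,t,[(np.round(r["position"],3).tolist(),round(r["p"],2)) for r in ctrl.pinpoint(c,t)])
o=ctrl.get_obs();print(o["clock"],o["position"],o["tcp_rot"],o["grip_width"])
E
```

```text
pics
scene knob [([0.524, 0.198, 0.253], 0.42)]
scene gauge [([0.519, 0.202, 0.116], 0.56)]
scene pot [([0.58, -0.169, 0.001], 0.8)]
scene pot_mouth [([0.582, -0.165, 0.12], 0.85)]
scene stand [([0.514, 0.198, 0.0], 0.68), ([0.699, 0.187, -0.0], 0.58)]
scene stand_hole [([0.7, 0.188, 0.122], 0.88), ([0.516, 0.204, 0.118], 0.71)]
scene mug [([0.701, 0.024, 0.0], 0.64)]
scene flask [([0.533, 0.365, -0.003], 0.96)]
scene eraser_tray [([0.51, -0.359, 0.002], 0.8)]
scene rod_tip []
side knob [([0.52, 0.205, 0.256], 0.46)]
side gauge [([0.519, 0.203, 0.115], 0.66)]
side pot [([0.58, -0.168, 0.002], 0.68)]
side pot_mouth [([0.581, -0.171, 0.115], 0.88), ([0.512, -0.361, 0.002], 0.52)]
side stand [([0.518, 0.204, 0.002], 0.8), ([0.7, 0.186, -0.0], 0.76), ([0.511, -0.362, -0.001], 0.56)]
side stand_hole [([0.702, 0.188, 0.119], 0.74), ([0.52, 0.204, 0.122], 0.66)]
side mug [([0.7, 0.025, -0.0], 0.59)]
side flask [([0.534, 0.368, 0.001], 0.86)]
side eraser_tray [([0.51, -0.365, 0.002], 0.73), ([0.52, 0.205, 0.121], 0.69)]
side rod_tip []
1.1 [0.32043131 0.65034838 0.40470839] [[ 1.34390433e-05  4.41966053e-01  8.97031776e-01]
 [-2.82424439e-05  8.97031776e-01 -4.41966053e-01]
 [-1.00000000e+00 -1.93947686e-05  2.45374504e-05]] 0.08552050107418054
```

View pics/scene0.png

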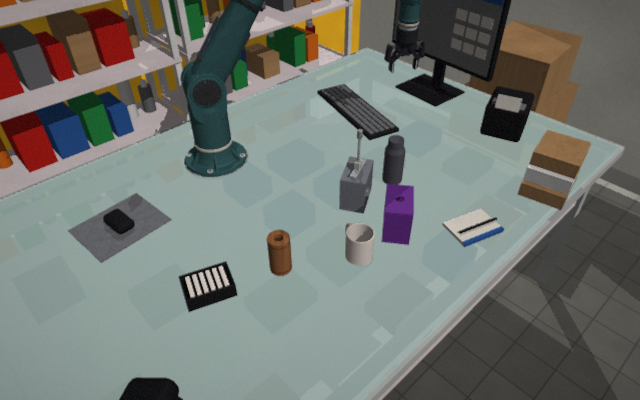

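View pics/side0.png

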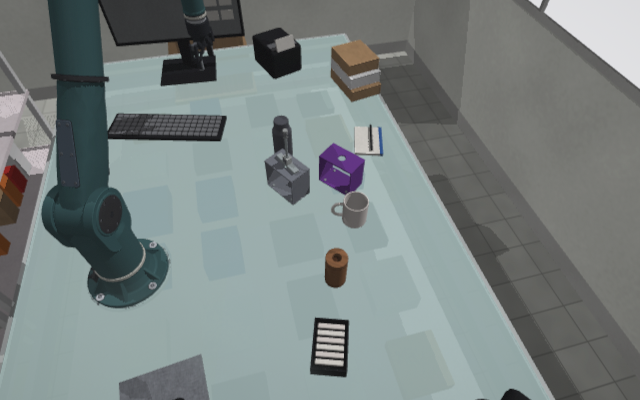

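The gauge stands on the grey stand near (0.518, 0.203). The pot is near (0.581, -0.168), and the purple stand is the look-alike. I'll take a close look from above with the wrist camera.

```bash
cat > h.py <<'E'
from bench import ctrl
import cv2,numpy as np
def R(a):  # tool down, jaw axis at world angle a
    x=np.array([0,0,-1.]);y=np.array([np.cos(a),np.sin(a),0]);return np.column_stack([x,y,np.cross(x,y)])
def cloud(cam,d,T=None):
    """world points (400,640,3)"""
    c=ctrl.calibration(cam);T=c["T"] if T is None else T
    v,u=np.mgrid[:400,:640];X=(u-c["cx"])/c["fx"];Y=(v-c["cy"])/c["fy"]
    if cam=="wrist":
        r=np.hypot(X,Y)+1e-9;k=np.tan(np.minimum(r,1.5))/r;X=X*k;Y=Y*k
    P=np.stack([X*d,-Y*d,-d],-1);return P@T[:3,:3].T+T[:3,3]
def st(): 
    o=ctrl.get_obs();print("t",round(o["clock"],2),"pos",np.round(o["position"],4),"F",np.round(o["contact_force"],2),"M",np.round(o["wrist_torque"],2),"w",round(o["grip_width"],4));return o
E
python3 - <<'E'
from h import *
a=0.3
for a in (0.,.3,1.57,-.3,-1.57,2.8):
    q=ctrl.ik([.518,.203,.53],R(a));print(a,None if q is None else np.round(q,2))
a=np.arctan2(.897,.442)
ctrl.goto([.518,.203,.53],R(a))
T=ctrl.calibration("wrist")["T"];im,d=ctrl.get_image("wrist");cv2.imwrite("pics/w1.png",im)
np.savez("w1.npz",im=im,d=d,T=T)
for t in ("knob","gauge","stand","stand_hole"):
    print(t,[(np.round(r["position"],3).tolist(),round(r["p"],2)) for r in ctrl.pinpoint("wrist",t)])
P=cloud("wrist",d,T);np.save("P1.npy",P)
for lo,hi in ((.112,.124),(.125,.14),(.15,.165),(.24,.29)):
    m=(d>0)&(P[...,2]>lo)&(P[...,2]<hi)&(np.hypot(P[...,0]-.518,P[...,1]-.203)<.1)
    if m.sum()<10: print(lo,m.sum());continue
    q=P[m];r=cv2.minAreaRect((q[:,:2]*1000).astype(np.float32));print(lo,m.sum(),np.median(q,0).round(4),r, q[:,2].max())
st()
E
```

```text
0.0 [-0.81  0.26  0.44  1.86 -0.13  1.04 -0.31]
0.3 [-0.75  0.26  0.37  1.86 -0.11  1.04 -0.04]
1.57 [-0.51  0.25  0.07  1.85 -0.02  1.04  1.14]
-0.3 [-0.86  0.27  0.51  1.87 -0.15  1.04 -0.59]
-1.57 [-1.1   0.33  0.85  1.87 -0.28  1.06 -1.71]
2.8 [-0.25  0.26 -0.25  1.84  0.07  1.05  2.27]
knob [([0.521, 0.202, 0.254], 0.67)]
gauge [([0.519, 0.2, 0.116], 0.57)]
stand [([0.695, 0.189, -0.003], 0.8), ([0.517, 0.201, -0.001], 0.74)]
stand_hole [([0.517, 0.204, 0.12], 0.81), ([0.695, 0.19, 0.115], 0.68)]
0.112 4540 [0.5087 0.212  0.1208] ((517.4317016601562, 203.10134887695312), (81.07414245605469, 131.57936096191406), 30.704824447631836) 0.12398614584153694
0.125 961 [0.5156 0.2175 0.1308] ((518.5678100585938, 202.63177490234375), (24.109800338745117, 101.01068878173828), 23.759069442749023) 0.1396730707703996
0.15 325 [0.5158 0.2061 0.1568] ((518.1573486328125, 202.79293823242188), (23.02154541015625, 26.739545822143555), 19.728750228881836) 0.16451484090008256
0.24 452 [0.5174 0.2045 0.2669] ((519.2579956054688, 203.5463104248047), (16.19593048095703, 15.276769638061523), 73.908447265625) 0.26885860058502814
t 3.18 pos [0.5179 0.2038 0.5297] F [ 0.29 -0.86  0.22] M [ 0.04 -0.    0.03] w 0.0851
```

View pics/w1.png

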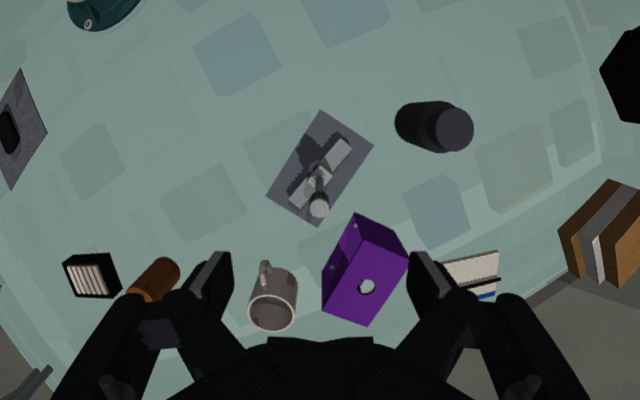

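The picture shows the gauge upright on the grey stand, knob at about px (318,207), with the purple decoy at (365,270). From depth, the gauge axis is at (0.519, 0.203), the beam lies at about 114° and the knob centre is at z≈0.253. Next I grasp it and lift.

```bash
python3 - <<'E'
from h import *
for c in ("scene","side"):
    P=cloud(c,np.load(c+"0.npy"))
    m=(abs(P[...,2]-.12)<.006)&(np.hypot(P[...,0]-.581,P[...,1]+.168)<.05)
    q=P[m];print(c,m.sum(),q[:,2].mean(),cv2.minEnclosingCircle((q[:,:2]*1000).astype(np.float32)),cv2.minAreaRect((q[:,:2]*1000).astype(np.float32)))
A=np.radians(23.8)
x,y=.5189,.2032
ctrl.goto([x,y,.46],R(A)); ctrl.movel([x,y,.408],vel=.1); st()
ctrl.clamp(50); ctrl.dwell(.2); st()
ctrl.movel([x,y,.53],vel=.12); st()
im,d=ctrl.get_image("side");cv2.imwrite("pics/s2.png",cv2.resize(im[80:330,180:460],None,fx=2,fy=2))
print([(np.round(r["position"],3).tolist(),round(r["p"],2)) for t in("knob","gauge","rod_tip") for r in ctrl.pinpoint("side",t)])
E
```

```text
scene 292 0.12075903599109288 ((580.000244140625, -169.9600067138672), 33.09070587158203) ((579.6077270507812, -170.81353759765625), (60.568382263183594, 61.490966796875), 26.36162567138672)
side 311 0.11906532405773537 ((578.5911865234375, -169.96710205078125), 32.08500289916992) ((579.78125, -170.8075408935547), (62.85063934326172, 56.8244514465332), 74.92772674560547)
t 4.5 pos [0.5193 0.2032 0.4085] F [-0.7   0.9   0.04] M [ 0.02 -0.05  0.02] w 0.0852
t 5.35 pos [0.519  0.2032 0.4082] F [ 0.78 -1.1   1.32] M [0.02 0.01 0.03] w 0.0142
t 6.52 pos [0.5185 0.2031 0.529 ] F [ 0.   -0.51 -1.88] M [ 0.05 -0.04 -0.03] w 0.0145
[([0.518, 0.205, 0.371], 0.61), ([0.521, 0.199, 0.236], 0.69)]
```

View pics/s2.png

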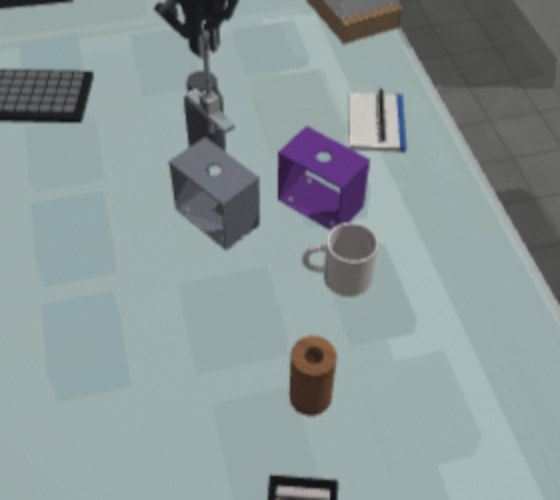

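The gauge is lifted and hangs upright from the gripper, with the grey stand's hole clear at px (213,170). Moving to the pot, stopping just above the mouth for a check.

```bash
python3 - <<'E'
from h import *
A=np.radians(23.8)
x,y=.580,-.1695
ctrl.goto([x,y,.53],R(A)); ctrl.movel([x,y,.46],vel=.1); st()
out=[]
for c,(u,v) in (("scene",(280,230)),("side",(336,240))):
    im,d=ctrl.get_image(c)
    P=cloud(c,d)
    for lo,hi in ((.173,.181),(.19,.21),(.23,.275)):
        m=(d>0)&(P[...,2]>lo)&(P[...,2]<hi)&(np.hypot(P[...,0]-x,P[...,1]-y)<.07);q=P[m]
        if m.sum()>5: print(c,lo,m.sum(),q.mean(0).round(4),cv2.minAreaRect((q[:,:2]*1000).astype(np.float32)))
    out.append(cv2.resize(im[v-90:v+60,u-65:u+65],None,fx=3,fy=3,interpolation=cv2.INTER_CUBIC))
cv2.imwrite("pics/p3.png",np.hstack(out)); st()
E
```

```text
t 8.97 pos [ 0.5803 -0.1696  0.4606] F [-0.11 -0.05 -2.73] M [-0.06 -0.01  0.01] w 0.0146
scene 0.173 45 [ 0.5916 -0.1812  0.178 ] ((579.7384643554688, -170.55499267578125), (22.437625885009766, 103.07704162597656), 23.731794357299805)
scene 0.19 83 [ 0.5858 -0.1748  0.2012] ((579.8501586914062, -171.91769409179688), (24.13901138305664, 30.166709899902344), 26.895584106445312)
scene 0.23 47 [ 0.5823 -0.1724  0.2539] ((582.1869506835938, -172.1908416748047), (7.883009433746338, 7.6918182373046875), 57.71283721923828)
side 0.173 93 [ 0.5821 -0.1806  0.1784] ((581.5938110351562, -172.9857177734375), (21.119243621826172, 98.22028350830078), 23.849864959716797)
side 0.19 88 [ 0.5795 -0.1774  0.2026] ((579.3365478515625, -174.06198120117188), (22.749656677246094, 27.235008239746094), 28.07488250732422)
side 0.23 34 [ 0.5806 -0.1741  0.2518] ((581.1614990234375, -174.0594940185547), (5.2571492195129395, 8.065650939941406), 82.76496124267578)
t 9.07 pos [ 0.5803 -0.1697  0.461 ] F [ 0.46  0.24 -2.71] M [-0.05 -0.02  0.04] w 0.0145
```

View pics/p3.png

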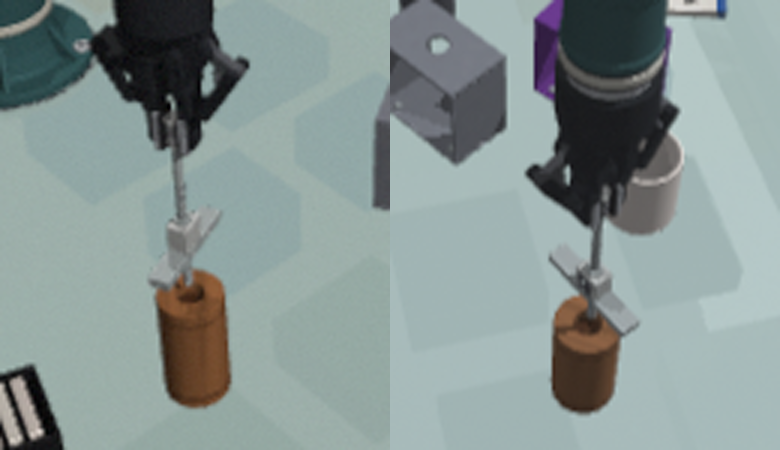

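The scene crop shows the rod tip over the bore mouth at px (188,290), and the side crop shows it at (590,320). Depth puts the beam centre within 2 mm of the pot axis. Lowering under guard.

```bash
python3 - <<'E'
from h import *
x,y=.580,-.1685
print(ctrl.movel([x,y,.455],vel=.05),ctrl.movel([x,y,.414],vel=.05,guard=6)); st()
print("touch",ctrl.movel([x,y,.40],vel=.015,guard=3.5)); st()
print("down",ctrl.movel([x,y,.335],vel=.015,guard=8)); st()
ctrl.dwell(.2);o=st();print("depth est",.12+.17-(o["position"][2]-.155))
E
```

```text
False False
t 10.29 pos [ 0.5802 -0.1686  0.4143] F [-0.08  0.29 -2.06] M [0.02 0.05 0.01] w 0.0143
touch True
t 10.84 pos [ 0.5801 -0.1684  0.4073] F [0.44 0.07 2.29] M [-0.02 -0.13  0.01] w 0.0142
down True
t 14.04 pos [ 0.5803 -0.1686  0.3518] F [0.02 0.01 3.31] M [ 0.03 -0.03 -0.08] w 0.0148
t 14.24 pos [ 0.5806 -0.1685  0.3519] F [0.24 0.46 1.02] M [-0.03  0.21 -0.03] w 0.0147
depth est 0.09312002433245312
```

```bash
python3 - <<'E'
from h import *
x,y=.580,-.1685
print("down",ctrl.movel([x,y,.340],vel=.006,guard=10)); st()
ctrl.dwell(.3);o=st();print("depth est",.12+.17-(o["position"][2]-.155))
out=[]
for c,(u,v) in (("scene",(280,230)),("side",(336,240))):
    im,d=ctrl.get_image(c)
    P=cloud(c,d)
    for lo,hi in ((.125,.1335),(.14,.16)):
        m=(d>0)&(P[...,2]>lo)&(P[...,2]<hi)&(np.hypot(P[...,0]-x,P[...,1]-y)<.07);q=P[m]
        if m.sum()>5: print(c,lo,m.sum(),q.mean(0).round(4),cv2.minAreaRect((q[:,:2]*1000).astype(np.float32)))
    out.append(cv2.resize(im[v-90:v+60,u-65:u+65],None,fx=3,fy=3,interpolation=cv2.INTER_CUBIC))
cv2.imwrite("pics/p4.png",np.hstack(out)); st()
E
```

```text
down True
t 14.98 pos [ 0.581  -0.1689  0.3518] F [-1.9   0.68  4.18] M [0.01 0.42 0.04] w 0.0147
t 15.28 pos [ 0.581  -0.1689  0.3519] F [-0.22  0.93  5.18] M [0.07 0.39 0.05] w 0.0147
depth est 0.09312932293937012
scene 0.125 155 [ 0.5867 -0.1773  0.1304] ((584.6649780273438, -169.65367126464844), (40.43202209472656, 101.2508773803711), 14.475418090820312)
scene 0.14 87 [ 0.5855 -0.1734  0.1521] ((581.1285400390625, -171.0147705078125), (22.164100646972656, 29.380725860595703), 24.957651138305664)
side 0.125 162 [ 0.5843 -0.1829  0.1288] ((581.057373046875, -171.57728576660156), (21.907581329345703, 99.60725402832031), 25.32593536376953)
side 0.14 78 [ 0.5798 -0.1771  0.1511] ((579.6185302734375, -176.3412322998047), (17.51127052307129, 29.525474548339844), 72.58218383789062)
t 15.38 pos [ 0.581  -0.1689  0.3518] F [-0.47 -0.7   5.42] M [0.08 0.4  0.  ] w 0.0144
```

View pics/p4.png

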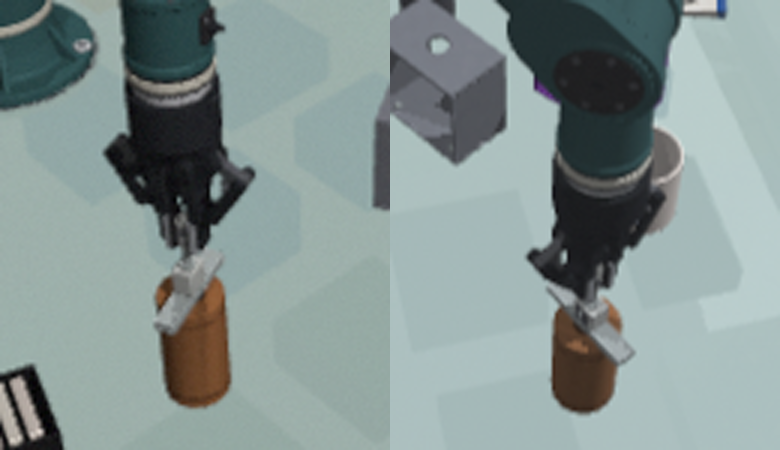

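The same hard stop came twice at z=0.3518 (depth ≈ 93 mm), with the beam lying across the rim (scene crop, px (190,290)). Lifting out slowly and going back over the grey stand.

```bash
python3 - <<'E'
from h import *
A=np.radians(23.8)
ctrl.movel([.5808,-.1688,.362],vel=.02); st()
ctrl.movel([.580,-.1685,.53],vel=.12); st()
x,y=.5177,.2040
ctrl.goto([x,y,.53],R(A)); ctrl.movel([x,y,.462],vel=.1);o=st()
out=[]
for c,(u,v) in (("scene",(356,165)),("side",(288,165))):
    im,d=ctrl.get_image(c); P=cloud(c,d); np.savez(c+"5.npz",d=d)
    for lo,hi in ((.225,.25),(.255,.28),(.133,.2)):
        m=(d>0)&(P[...,2]>lo)&(P[...,2]<hi)&(np.hypot(P[...,0]-x,P[...,1]-y)<.07);q=P[m]
        if m.sum()>5: print(c,lo,m.sum(),q.mean(0).round(4),cv2.minAreaRect((q[:,:2]*1000).astype(np.float32)))
    m=(abs(P[...,2]-.12)<.005)&(np.hypot(P[...,0]-.5805,P[...,1]+.169)<.05);q=P[m]
    print("pot",cv2.minAreaRect((q[:,:2]*1000).astype(np.float32)))
    out.append(cv2.resize(im[v-90:v+60,u-65:u+65],None,fx=3,fy=3,interpolation=cv2.INTER_CUBIC))
cv2.imwrite("pics/p5.png",np.hstack(out)); st()
E
```

```text
t 16.09 pos [ 0.5808 -0.1687  0.3619] F [-0.54  0.73 -1.31] M [0.06 0.06 0.1 ] w 0.0145
t 17.64 pos [ 0.5798 -0.1683  0.5291] F [ 0.12 -0.17 -1.47] M [-0.02 -0.1   0.06] w 0.0145
t 19.88 pos [0.5181 0.2039 0.4625] F [-0.11  0.35 -2.4 ] M [ 0.03 -0.03 -0.02] w 0.0146
scene 0.225 123 [0.5269 0.189  0.2415] ((519.033935546875, 201.6943359375), (21.288965225219727, 103.31664276123047), 23.15275764465332)
scene 0.255 65 [0.5214 0.1975 0.2661] ((520.4805908203125, 198.68626403808594), (23.90613555908203, 30.458932876586914), 42.77003479003906)
scene 0.133 42 [0.5191 0.2007 0.1722] ((519.1109619140625, 200.603271484375), (7.51618766784668, 12.500988006591797), 39.0191764831543)
pot ((579.9985961914062, -168.9270477294922), (58.69263458251953, 61.705020904541016), 50.89258575439453)
side 0.225 160 [0.5193 0.1928 0.2388] ((518.2002563476562, 200.11598205566406), (22.782957077026367, 101.70106506347656), 25.890323638916016)
side 0.255 68 [0.5181 0.1966 0.2645] ((517.1716918945312, 200.2045135498047), (23.543983459472656, 28.07908821105957), 21.872365951538086)
side 0.133 37 [0.519  0.1997 0.1693] ((519.4131469726562, 200.13339233398438), (7.409368515014648, 8.40554428100586), 2.3265302181243896)
pot ((580.23291015625, -169.09762573242188), (62.635337829589844, 56.794246673583984), 74.3514175415039)
t 19.98 pos [0.5181 0.204  0.4629] F [-0.42 -0.09 -2.01] M [ 0.03 -0.03 -0.05] w 0.0145
```

View pics/p5.png

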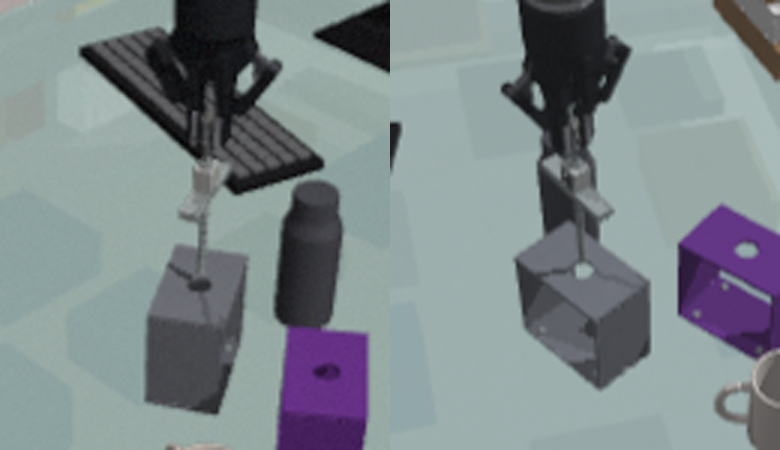

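The rod hangs over the grey hole, at px (200,280) in the scene crop and (583,268) in the side crop. The gauge sits about 2 mm low in y, so I correct for that and lower. The pot hasn't moved.

```bash
python3 - <<'E'
from h import *
x,y=.5172,.2060
ctrl.movel([x,y,.458],vel=.05)
print(ctrl.movel([x,y,.358],vel=.06,guard=4)); st(); ctrl.dwell(.3); st()
print("touch",ctrl.movel([x,y,.347],vel=.005,guard=3)); st(); ctrl.dwell(.2); st()
E
```

```text
False
t 22.05 pos [0.5173 0.206  0.3584] F [-0.37 -0.24 -2.36] M [ 0.    0.03 -0.01] w 0.0149
t 22.35 pos [0.5172 0.206  0.3581] F [ 0.61  0.23 -2.36] M [ 0.02  0.03 -0.02] w 0.0144
touch True
t 23.64 pos [0.5172 0.206  0.3516] F [ 0.7  -0.19  4.28] M [ 0.    0.05 -0.02] w 0.0142
t 23.84 pos [0.5171 0.206  0.3513] F [1.38 0.06 4.72] M [ 0.03 -0.27  0.01] w 0.0145
```

```bash
python3 - <<'E'
from h import *
o=ctrl.get_obs()["position"]; x,y=.5172,.2060
ctrl.movel([x,y,.3519],vel=.005); ctrl.dwell(.2); st()
ctrl.open(); ctrl.dwell(.2); st()
ctrl.movel([x,y,.41],vel=.06); ctrl.movel([x,y,.53],vel=.15)
T=ctrl.calibration("wrist")["T"];im,d=ctrl.get_image("wrist");P=cloud("wrist",d,T);out=[im[80:260,230:440]]
for lo,hi in ((.112,.124),(.125,.14),(.15,.165),(.18,.24)):
    m=(d>0)&(P[...,2]>lo)&(P[...,2]<hi)&(np.hypot(P[...,0]-.518,P[...,1]-.203)<.1)
    q=P[m];print(lo,m.sum(),np.median(q,0).round(4),cv2.minAreaRect((q[:,:2]*1000).astype(np.float32)),q[:,2].max())
im,d=ctrl.get_image("side");out.append(im[80:260,180:390])
print([(t,np.round(r["position"],3).tolist(),round(r["p"],2)) for t in("knob","gauge","rod_tip","pot","mug","flask") for r in ctrl.pinpoint("side",t)])
cv2.imwrite("pics/p6.png",cv2.resize(np.hstack(out),None,fx=1.9,fy=1.9,interpolation=cv2.INTER_CUBIC)); st()
E
```

```text
t 24.52 pos [0.5166 0.2058 0.3514] F [-0.22 -0.29 -2.36] M [-0.02 -0.05  0.02] w 0.0146
t 25.4 pos [0.5172 0.206  0.3519] F [-0.07  0.22  0.13] M [0.03 0.02 0.  ] w 0.0856
0.112 5113 [0.5164 0.2067 0.1208] ((517.3477172851562, 203.0465087890625), (81.21005249023438, 131.61834716796875), 31.007007598876953) 0.12382794507277456
0.125 804 [0.5088 0.2252 0.1308] ((514.4652099609375, 204.94969177246094), (23.60921859741211, 98.85359954833984), 23.136537551879883) 0.13964917430241147
0.15 255 [0.512  0.2107 0.1566] ((514.347412109375, 205.45425415039062), (22.884376525878906, 24.41919708251953), 24.052474975585938) 0.16154116031814902
0.18 287 [0.5154 0.2075 0.2098] ((516.0717163085938, 205.2222137451172), (15.697758674621582, 16.5214786529541), 21.092899322509766) 0.21181211021437818
[('gauge', [0.515, 0.203, 0.116], 0.66), ('rod_tip', [0.517, 0.202, 0.003], 0.54), ('pot', [0.582, -0.17, 0.001], 0.78), ('mug', [0.7, 0.027, 0.001], 0.77), ('flask', [0.536, 0.366, 0.001], 0.65)]
t 27.87 pos [0.5172 0.206  0.5296] F [0.12 0.15 0.13] M [-0.    0.1   0.07] w 0.0857
```

View pics/p6.png

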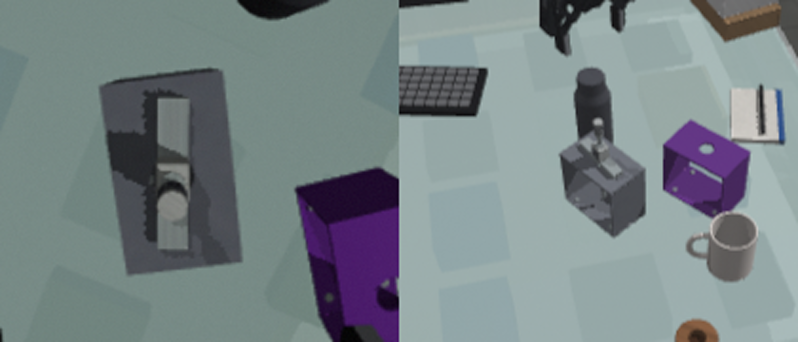

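```bash
python3 - <<'E'
from h import *
st(); ctrl.close_job()
E
```

```text
t 27.87 pos [0.5172 0.206  0.5296] F [0.12 0.15 0.13] M [-0.    0.1   0.07] w 0.0857
the job is handed in; nothing more can be done
```

The bore is about 93–94 mm deep. The gauge is back on the grey stand with the rod set to that depth, and I handed the job in at 27.9 s.

- **Measuring:** I lifted the gauge by its knob, set the beam across the pot's rim and slid the rod down. It hit the same hard stop twice, at tool height 0.3518 m, which gives a depth of about 93.1 mm.
- **Gauge on the stand:** The last wrist picture shows the beam flat (top at 0.131 m) and the rod hanging in the hole. It sits about 3 mm off the hole's centre. The knob height implies about 94 mm of rod showing, about 1 mm more than the arm reading and within the camera's accuracy.
- **Surroundings:** The pot was within about 2 mm of its first measured position, within measurement error. The mug and flask also measured where they were. I did not measure the eraser tray again, but the arm did not go near it.
- **Possible slip:** The contact force when I set the gauge down peaked at about 4.7 N, close to the 5 N that moves the slide. A shift of a few tenths of a millimetre can't be ruled out. I took that load off before opening the fingers.

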